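# Loosen the mould clamp's knurled collar and push its strap back

### The arm

A 6-joint arm with a two-finger parallel gripper is mounted at the origin on a cart in front of the work surface, level with it; the furniture and walls round the work are solid. World frame = base frame: x ahead of the robot, y to its left, z up, the work surface at z = 0. Lengths are in m, angles in rad, forces in N, time in s.
With the tool pointing down it reaches from about 0.3 to 0.85 m from the base axis. Payload 4.2 kg.
Tool frame: the origin (TCP) lies where the fingers leave the gripper's body, on its centre line; the fingertips stand 78 mm ahead of it and the grasp point (between the pads) lies 60 mm ahead of it; x points along the fingers, z is the direction in which the jaws open and shut, and the axes are right-handed (so a half turn about x gives the same grasp; the last joint's range is limited). The gripper opens to 91 mm and grips with 3 to 60 N. Pads are 32 mm wide; open, the fingers measure 118 mm over their backs; the gripper's body (76 mm by 178 mm) begins 60 mm behind the grasp point.
Start: joints at [-1.18, 0.32, 1.565, -0, 1.257, -0.02], TCP at [0.23, -0.527, 0.292] pointing down, gripper open.
Joint ranges: [-3.11, 3.11], [-0.84, 2.01], [0.21, 2.61], [-1.34, 4.49], [0.05, 2.63], [-2.56, 2.56]. Speed limits (rad/s): [2.57, 2.57, 3.14, 3.14, 3.14, 3.14].

### API

Orientations are given as a 3x3 rotation matrix whose columns are the frame's x, y, z axes.
In Python, from plant import r, vision, ticket gives the robot as it stands.
- The arm moves only by the shell command python3 -m creep 'ROWS' [OPENING] [FORCE]. ROWS is JSON, a list that holds one entry, the list of rows, each a list of 6 numbers: the shift along the tool's x, y, z in units of 30 mm (1.0 is 30 mm), then the turn, a rotation vector about the tool's x, y, z in units of 6 degrees (1.0 is 6 degrees). A call has 1 to 8 rows; each row is the pose to reach, as a shift and turn from the pose commanded when the call began, along the tool's axes at that moment; what a row does not reach only later rows make up. A row lasts 1/8 s, in which the tool goes at most 62.5 mm and 10.7 degrees, less where a joint would pass 70% of its speed; a pose out of reach is approached as far as the arm can. A call with a gripper value outside its range is refused whole. OPENING is the opening, from -1 (shut) to 1 (fully open), set as the call begins (- or left out, the last holds). The fingers move at their own pace and stop on an object; FORCE is the grip in N (left out, the last holds). Time passes only in rows, so rows that repeat a pose let the fingers close. It gives the time, the measured TCP pose, the force and the opening at its end, in the units of the state.
- r.sense(): the state, without advancing time (a new reading comes with each control period).
- vision.snapshot(name): name is "side" or "top"; returns the picture (420x560x3 uint8, red, green, blue); there is no depth.
- vision.camera_info(name): a dict with "intrinsics" (3x3 intrinsics, pixels), "dist" ([k1, k2, p1, p2, k3] as OpenCV has them; the pictures are not rectified), "R" (3x3) and "t" (3): a world point X has camera coordinates R X + t. Camera axes: x right, y down, z forward; pixel columns grow to the right and rows downward; lengths in m; the calibration is good to about 2 mm. A picture is of the moment at which its call begins. camera_info takes no time and is no camera call.
- ticket.finish_job(): hands the job in, once; it reports no verdict.
The state is a dict: "clock": time; "qpos": joint angles; "qvel": joint speeds; "joint_torque": joint torques, N m; "eef_pos": TCP position; "orientation": TCP orientation; "ft_force": force on the tool from outside, world axes, zero at the start; "torque": the same for the moment, N m; "gripper_width": opening from 0.0 (shut) to 1.0 (fully open).
Only numpy, scipy, OpenCV 4.12 (cv2) and the standard library are available. Lean on these libraries where they do the work, as an engineer would, in place of code of your own. Each camera call takes 0.05 s, during which the arm holds its last target.

### The job

Free the mould insert in the grey clamp: roll a fingertip round the rim of the black knurled collar, anticlockwise seen from above and without gripping the collar, until its white dot comes up to the red pointer for the second time, and leave the dot in line with the pointer. Then push the strap by its yellow lug, away from the insert, all the way back to its stop, with the dot still in line. Only turn and push: pick nothing up, and leave the insert, the spare insert, the screwdriver and the hex key lying where they are.

Things in the scene. Friction and masses are not known exactly. Their poses are not given: they have to be found in the camera images.
- clamp: Fixed mould clamp, a grey base plate 260 x 100 mm and 10 mm thick carrying a vertical threaded post. Origin on the post's axis at the work surface; z up; -x points from the post towards the insert (the plate runs from x = -145 to +115 mm, y = -50 to +50 mm). The highest point is the post's end, 92 mm above the surface, 7.5 mm in radius; on top of the collar lies a fixed hub disc of 22 mm radius, 80 to 86 mm high, with the red pointer.
- pointer (a point): Tip of the fixed red pointer on the hub, 27 mm from the post's axis in the clamp's -x direction, 86 mm above the surface. (A tall press stands beyond world x = 0.6 m, y below -0.1 m: come to the clamp from the near side, not past the press.)
- collar (a joint): Angle of the black knurled locking collar about the post (rad), growing anticlockwise seen from above; it only turns and does not rise. The white dot stands at the pointer at 0 (tight), 6.283 and 12.566. It starts between 1.8 and 4.8, so the first meeting is at 6.283 and the second at 12.566. Hard stop at 18.85. It turns with light friction (about 0.06 N m, so 1 to 2 N along the rim) and stays where it is left.
- collar_top (a point): Centre of the collar's top face, on the post's axis, 80 mm above the surface. The collar is a solid disc from 56 to 80 mm high, 45 mm in radius, with 16 upright rounded ribs (4 mm radius) that stand out to 48.5 mm, from 58 to 78 mm high. Beneath it is only the strap (flat part up to 42 mm, lug up to 54 mm) and a sleeve of 20 mm radius, so a fingertip 58 mm or more above the surface can go right round the rim.
- dot (a point): White dot of 11 mm diameter on the collar's top face, 35 mm from the axis; the rib beside it is white too. It turns with the collar.
- strap (a joint): Travel of the steel clamp strap along the clamp's +x (m): 0 is forward over the insert, 0.045 fully back at the stop, clear of the insert. It starts between 0 and 0.005, slides with about 1.5 N of friction and stays where it is left.
- lug (a point): Middle of the front face (the face towards the clamp's -x) of the yellow upright lug on the strap's nose, 45 mm above the surface. The lug is 50 mm wide (along the clamp's y), 9 mm thick and reaches from 31 to 54 mm above the surface. With the strap at 0 the face is 115 mm from the post's axis. It is pushed on this face in the clamp's +x direction. The space in front of it is free above 30 mm.
- insert: Grey mould insert 34 x 62 x 18 mm, loose in its nest on the base plate under the strap's nose, its long side along the clamp's y. Origin in the centre of its underside, 10 mm above the surface; its top at 28 mm.
- spare_insert: A second grey mould insert, 34 x 62 x 20 mm, loose on the surface on the clamp's +y side. Origin in the centre of its underside.
- screwdriver: Screwdriver with a green handle, 25 x 170 x 23 mm, loose on the surface on the clamp's -y side. Origin in the centre of its underside; its length along its own y.
- hex_key: Black hex key 33 x 93 x 6 mm, loose on the surface on the clamp's +y side. Origin in the centre of its underside.

How it is judged:
On the way, in this order (a step that is already met when the one before it is completed fails the run):
1. the white dot has passed the pointer for the first time, with a finger turning the collar (value of joint collar between 6.283 and 12.866 rad and contact force between the fingers and collar above 0.1 N).
2. the white dot stands in line with the pointer for the second time (value of joint collar between 12.266 and 12.866 rad), for 0.3 s.
3. the strap is pushed back to its stop (value of joint strap above 0.04 m), for 0.2 s.
At the end, for the whole second after the job is handed in: The collar is at 12.566 rad within 0.3 rad (white dot in line with the red pointer, second time) and at rest, the strap at least 40 mm back (stop at 45 mm), the insert within 8 mm and the spare insert, screwdriver and hex key within 20 mm of where they began (all of step 2 and value of joint strap above 0.04 m and not (distance of insert from where it was at the start of the episode above 0.008 m) and not (distance of spare_insert from where it was at the start of the episode above 0.02 m) and not (distance of screwdriver from where it was at the start of the episode above 0.02 m) and not (distance of hex_key from where it was at the start of the episode above 0.02 m) and linear speed of insert below 0.02 m/s and velocity of joint collar between -0.1 and 0.1 rad/s); the robot touches nothing.
It fails at once if the mould insert is lifted or shifted by more than 10 mm (distance of insert from where it was at the start of the episode above 0.01 m).
It fails at once if the spare insert, screwdriver or hex key is lifted or shifted by more than 25 mm (distance of any of spare_insert, screwdriver, hex_key from where it was at the start of the episode above 0.025 m).
It fails at once if the collar is gripped between the fingers (touched by the fingers while the gripper is centred over it) (horizontal distance between the grasp point and collar_top below 0.015 m and contact force between the fingers and collar above 0.2 N).
It also fails if it takes over 66 s, if anything falls off the work surface, if the arm or the gripper's body presses on something with over 40 N, if the wrist force passes 120 N, or if a joint passes its speed limit or range.

## Working session

There is one attempt and no reset: what is moved stays moved. The work goes in short steps, Python scripts to look and compute and a shell command to move; the robot and the scene stay as the last step left them, time stands still between calls to the robot, and variables do not carry over. Pictures are saved under pics/ and viewed, and the job is handed in when it is done.

```bash
mkdir -p pics; ls; python3 - <<'E'
from plant import r,vision
import cv2,numpy as np
s=r.sense(); print({k:np.round(v,3).tolist() for k,v in s.items()})
for n in("side","top"):
    im=vision.snapshot(n); cv2.imwrite(f"pics/{n}0.png",im[:,:,::-1]); c=vision.camera_info(n)
    R=np.array(c['R']);print(n,np.round(c['intrinsics'],1).tolist(),c['dist'],np.round(R,3).tolist(),(-R.T@np.array(c['t'])).round(3))
E
```

```text
pics
{'clock': 0.0, 'qpos': [-1.18, 0.32, 1.566, -0.0, 1.257, -0.02], 'qvel': [-0.002, 0.0, 0.001, 0.0, 0.001, -0.001], 'joint_torque': [0.001, -41.245, -23.197, 0.073, 0.045, -0.0], 'eef_pos': [0.229, -0.527, 0.291], 'orientation': [[-0.001, 0.917, 0.399], [0.002, 0.399, -0.917], [-1.0, 0.0, -0.002]], 'ft_force': [0.026, 1.237, -0.059], 'torque': [0.101, 0.014, -0.057], 'gripper_width': 1.001}
side [[527.0, 0.0, 271.6], [0.0, 527.0, 210.2], [0.0, 0.0, 1.0]] [0.06279488 0.         0.         0.         0.        ] [[0.988, -0.151, -0.013], [-0.103, -0.604, -0.79], [0.111, 0.783, -0.613]] [ 0.472 -0.56   0.615]
top [[515.3, 0.0, 281.2], [0.0, 515.3, 217.1], [0.0, 0.0, 1.0]] [-0.13337806  0.          0.          0.          0.        ] [[0.014, -1.0, -0.01], [-0.995, -0.013, -0.099], [0.099, 0.011, -0.995]] [0.492 0.139 0.934]
```

View pics/side0.png

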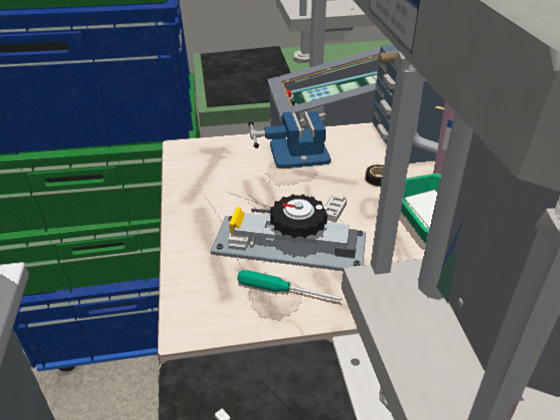

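View pics/top0.png

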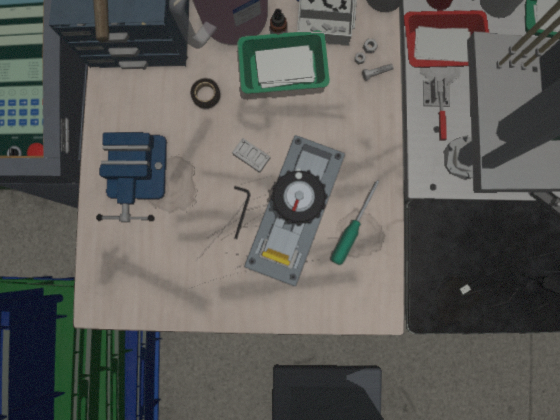

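```bash
cat > h.py <<'E'
import numpy as np,cv2
from plant import r,vision
def ray(n,uv):
    c=vision.camera_info(n);R=np.array(c['R']);t=np.array(c['t'])
    p=cv2.undistortPoints(np.array([[uv]],float),np.array(c['intrinsics']),np.array(c['dist']))[0,0]
    return -R.T@t, R.T@np.array([p[0],p[1],1])
def plane(n,uv,z):
    o,d=ray(n,uv); return o+d*(z-o[2])/d[2]
def proj(n,X):
    c=vision.camera_info(n)
    return cv2.projectPoints(np.array([X],float),cv2.Rodrigues(np.array(c['R']))[0],np.array(c['t']),np.array(c['intrinsics']),np.array(c['dist']))[0][0,0]
def crop(n,name,x,y,w,h,k):
    im=vision.snapshot(n); c=im[y:y+h,x:x+w,::-1]
    cv2.imwrite(name,cv2.resize(c,None,fx=k,fy=k,interpolation=cv2.INTER_CUBIC)); return im
E
python3 - <<'E'
from h import *
im=crop("top","pics/t1.png",230,125,130,170,3.5)
im2=crop("side","pics/s1.png",200,180,180,130,4)
for n,i in(("top",im),("side",im2)):
    h=cv2.cvtColor(i,cv2.COLOR_RGB2HSV)
    m=cv2.inRange(h,(20,150,100),(35,255,255)); 
    k,l,st,ce=cv2.connectedComponentsWithStats(m)
    for j in range(1,k):
        if st[j,4]>20: print(n,'yellow',st[j],ce[j])
    m=cv2.inRange(h,(0,150,80),(8,255,255))|cv2.inRange(h,(172,150,80),(180,255,255))
    k,l,st,ce=cv2.connectedComponentsWithStats(m)
    for j in range(1,k):
        if st[j,4]>5: print(n,'red',st[j],ce[j])
E
```

```text
top yellow [262 250  27  15 195] [276.00512821 256.30769231]
top red [404  11  84  56 836] [433.3923445   35.48684211]
top red [440 112   6  27 106] [442.41509434 124.63207547]
top red [ 27 143  16  13 181] [ 35.10497238 149.58563536]
top red [293 200   5  11  17] [294.88235294 205.29411765]
side yellow [229 207  16  26 220] [236.12272727 218.74545455]
side red [286  90   5   7  22] [288.45454545  92.27272727]
side red [282 203  12   4  25] [286.88 204.64]
```

View pics/t1.png

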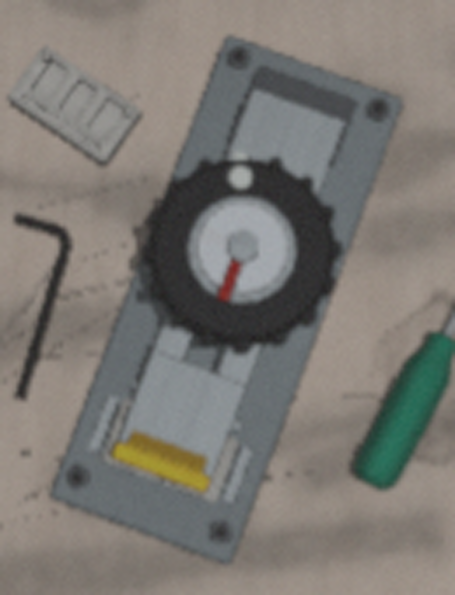

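View pics/s1.png

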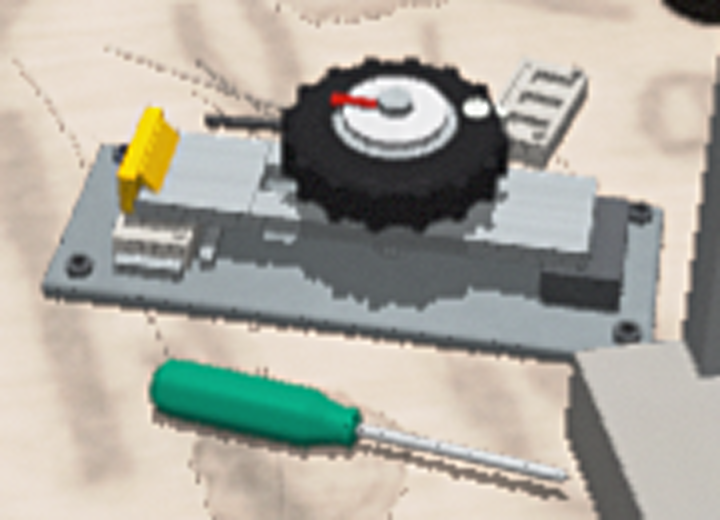

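```bash
python3 - <<'E'
from h import *
f=lambda x,y:((x+.5)/3.5-.5+230,(y+.5)/3.5-.5+125)
g=lambda x,y:((x+.5)/4-.5+200,(y+.5)/4-.5+180)
P=lambda x,y,z:plane("top",f(x,y),z)
B=[P(*b,10) for b in((238,56),(377,107),(77,475),(220,530))]
for b in B: print('bolt',b.round(4))
print('len angle',[np.degrees(np.arctan2(*(B[i]-B[j])[1::-1])) for i,j in((0,2),(1,3))],np.degrees(np.arctan2(*(B[0]-B[1])[1::-1])), np.mean(B,0))
C=[P(*b,10) for b in((228,38),(402,100),(52,495),(232,562))]
print('corners',np.round(C,4).tolist(),[np.degrees(np.arctan2(*(C[i]-C[j])[1::-1])) for i,j in((0,2),(1,3))],np.mean(C,0))
print('post top',P(242,246,92),'hub',P(243,247,86),'side',plane("side",g(398,100),92))
print('dot',P(240,177,80),plane("side",g(477,107),80))
print('pointer',P(223,299,86),plane("side",g(333,98),86))
# lug top edge front left/right z=54
print('lug front',P(113,457,54),P(208,491,54),'back',P(133,435,54),P(207,465,54))
print('spare',[P(*b,20).round(3) for b in((45,48),(142,112),(107,163),(9,98))])
print('hex',[P(*b,6).round(3) for b in((15,217),(65,235),(20,397))])
E
```

```text
bolt [-1.7965  0.3119 10.    ]
bolt [-1.5389  1.0273 10.    ]
bolt [ 0.3609 -0.4724 10.    ]
bolt [ 0.6252  0.2487 10.    ]
len angle [np.float64(160.02152798870796), np.float64(160.2127293235652)] -109.80033873935074 [-0.58732854  0.27889684 10.        ]
corners [[-1.8909, 0.2595, 10.0], [-1.5777, 1.1558, 10.0], [0.4631, -0.5961, 10.0], [0.7838, 0.3107, 10.0]] [np.float64(160.02522079956702), np.float64(160.30923217721406)] [-0.55542444  0.28249274 10.        ]
post top [-12.57985858   2.18578581  92.        ] hub [-11.67118663   2.09902866  86.        ] side [ -24.33055639 -118.58518578   92.        ]
dot [-13.95387385   1.79475907  80.        ] [ -25.75131502 -101.56243224   80.        ]
pointer [-9.16709376  1.17655807 86.        ] [ -18.4503933  -111.78538702   86.        ]
lug front [-0.81825494 -2.38882149 54.        ] [ 0.13802568  0.41600171 54.        ] back [-1.47332424 -1.81139911 54.        ] [-0.6232946   0.37655979 54.        ]
spare [array([-4.386, -1.589, 20.   ]), array([-3.689, -0.525, 20.   ]), array([-3.126, -0.891, 20.   ]), array([-3.829, -1.965, 20.   ])]
hex [array([-0.311, -0.394,  6.   ]), array([-0.261, -0.25 ,  6.   ]), array([ 0.202, -0.368,  6.   ])]
```

Units slip (mm vs m).

```bash
python3 - <<'E'
from h import *
f=lambda x,y:((x+.5)/3.5-.5+230,(y+.5)/3.5-.5+125)
g=lambda x,y:((x+.5)/4-.5+200,(y+.5)/4-.5+180)
P=lambda x,y,z:plane("top",f(x,y),z/1000)
S=lambda x,y,z:plane("side",g(x,y),z/1000)
B=[P(*b,10) for b in((238,56),(377,107),(77,475),(220,530))]
for b in B: print('bolt',b.round(4))
A=lambda v:np.degrees(np.arctan2(v[1],v[0])).round(2)
print('len angle',[A(B[i]-B[j]) for i,j in((0,2),(1,3))],A(B[0]-B[1]), np.mean(B,0))
C=[P(*b,10) for b in((228,38),(402,100),(52,495),(232,562))]
print('corners',np.round(C,4).tolist(),[A(C[i]-C[j]) for i,j in((0,2),(1,3))],np.mean(C,0))
th=np.radians(A(B[0]-B[2]+B[1]-B[3])); e=np.array([np.cos(th),np.sin(th),0])
print('origin from bolts',np.mean(B,0)+.015*e,'corners',np.mean(C,0)+.015*e)
print('post top',P(242,246,92),'hub',P(243,247,86),'side',S(398,100,92))
print('dot',P(240,177,80),S(477,107,80))
print('pointer',P(223,299,86),S(333,98,86))
print('lug front',P(113,457,54),P(208,491,54),'back',P(133,435,54),P(207,465,54))
print('lug side',S(122,205,31),S(152,108,54))
print('spare',[P(*b,20).round(3) for b in((45,48),(142,112),(107,163),(9,98))])
print('hex',[P(*b,6).round(3) for b in((15,217),(65,235),(20,397))])
E
```

```text
bolt [0.725  0.1211 0.01  ]
bolt [0.6987 0.0481 0.01  ]
bolt [0.505 0.201 0.01 ]
bolt [0.4781 0.1275 0.01  ]
len angle [np.float64(-19.98), np.float64(-19.79)] 70.2 [0.60169045 0.12443733 0.01      ]
corners [[0.7346, 0.1264, 0.01], [0.7027, 0.035, 0.01], [0.4946, 0.2137, 0.01], [0.4619, 0.1212, 0.01]] [np.float64(-19.97), np.float64(-19.69)] [0.59843757 0.1240707  0.01      ]
origin from bolts [0.61579655 0.11933656 0.01      ] corners [0.61254368 0.11896993 0.01      ]
post top [0.61258329 0.1197942  0.092     ] hub [0.61297149 0.11917949 0.086     ] side [0.61354263 0.11595429 0.092     ]
dot [0.64776385 0.1208349  0.08      ] [0.64833044 0.12117613 0.08      ]
pointer [0.58799942 0.12837883 0.086     ] [0.58882339 0.12958632 0.086     ]
lug front [0.51340805 0.18065864 0.054     ] [0.49754411 0.13412884 0.054     ] back [0.52427513 0.17107966 0.054     ] [0.51017381 0.13478315 0.054     ]
lug side [0.49854484 0.14113934 0.031     ] [0.5163943 0.1774278 0.054    ]
spare [array([0.726, 0.222, 0.02 ]), array([0.692, 0.171, 0.02 ]), array([0.665, 0.188, 0.02 ]), array([0.699, 0.24 , 0.02 ])]
hex [array([0.639, 0.236, 0.006]), array([0.63 , 0.21 , 0.006]), array([0.545, 0.232, 0.006])]
```

The first call printed wrong units. After the fix, both views agree on the layout:
- **Post:** about (0.613, 0.119).
- **Clamp +x:** about -19.9°.
- **Dot:** bearing about 2.7°, so the collar is at about 3.54 rad.

My plan is to close the fist and hook one of its corners between two ribs. I'll then orbit the post with the tool turning along. First I swing over to the near side.

```bash
python3 -m creep '[[[0,1.5,-1.3,1,0,0],[0,3,-2.6,2,0,0],[0,4.5,-3.9,3,0,0],[0,6,-5.2,4,0,0],[0,7.5,-6.5,5,0,0],[0,9,-7.8,6,0,0],[0,10.5,-9.1,7,0,0],[0,12,-10.4,7.2,0,0]]]' -1 10; python3 -c "
from h import *
s=r.sense();print(s['qpos'].round(3) if hasattr(s['qpos'],'round') else s['qpos'],np.round(s['orientation'],3).tolist(),s['eef_pos'],s['ft_force'])"
```

```text
clock: 1.2
eef_pos: [0.4356, -0.0955, 0.2924]
orientation: [[0.001, 0.941, -0.338], [-0.0, -0.338, -0.941], [-1.0, 0.001, 0.0]]
ft_force: [0.4, -0.7, 1.0]
gripper_width: 0.154
[-0.242  0.115  1.837 -0.     1.189  1.674] [[0.001, 0.941, -0.338], [-0.0, -0.338, -0.941], [-1.0, 0.001, 0.0]] [ 0.43557303 -0.09551107  0.29237545] [ 0.44614447 -0.66851817  1.02249537]
```

```bash
python3 -m creep '[[[0,0.4,-1.8,0,0,0],[0,0.7,-3.5,0,0,0],[0,1,-5.2,0,0,0],[0,1.06,-7,0,0,0],[1.7,1.06,-7,0,0,0],[3.4,1.06,-7,0,0,0],[5.08,1.06,-7,0,0,0],[5.08,1.06,-7,0,0,0]]]'; python3 - <<'E'
from h import *
s=r.sense();print(np.round(s['qpos'],3),np.round(s['eef_pos'],4))
im=crop("top","pics/t2.png",230,125,130,170,3.5)
im=crop("side","pics/s2.png",180,130,200,150,4)
E
```

```text
clock: 2.2
eef_pos: [0.5332, 0.0894, 0.1365]
orientation: [[-0.009, 0.942, -0.336], [-0.001, -0.336, -0.942], [-1.0, -0.008, 0.004]]
ft_force: [-0.7, -0.8, 0.2]
gripper_width: 0.007
[ 0.145  0.417  1.852 -0.     0.882  2.059] [0.5332 0.0894 0.1365]
```

View pics/t2.png

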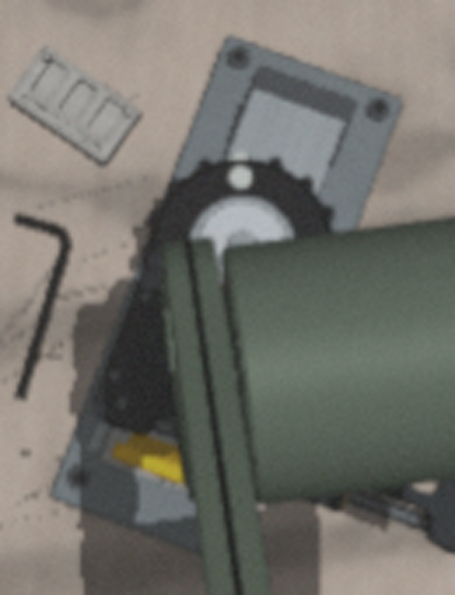

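View pics/s2.png

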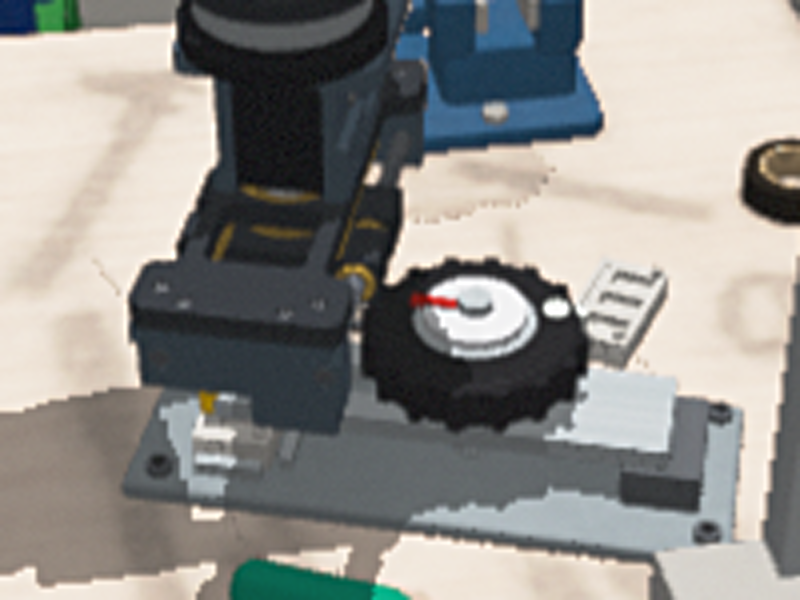

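```bash
python3 - <<'E'
from h import *
s=r.sense();p=s['eef_pos'];R=np.array(s['orientation'])
im=cv2.imread('pics/s2.png')
for v in [(x,y,z) for x in(0,.078) for y in(-.016,.016) for z in(-.0135,.0135)]:
    u=(proj("side",p+R@np.array(v))-(180,130))*4
    print(v,u.round()); cv2.circle(im,tuple(int(a) for a in u),4,(0,0,255),-1)
cv2.imwrite('pics/s2b.png',im)
E
```

```text
(0, -0.016, -0.0135) [261. 233.]
(0, -0.016, 0.0135) [245. 274.]
(0, 0.016, -0.0135) [342. 242.]
(0, 0.016, 0.0135) [328. 283.]
(0.078, -0.016, -0.0135) [270. 388.]
(0.078, -0.016, 0.0135) [255. 431.]
(0.078, 0.016, -0.0135) [346. 397.]
(0.078, 0.016, 0.0135) [333. 440.]
```

View pics/s2b.png

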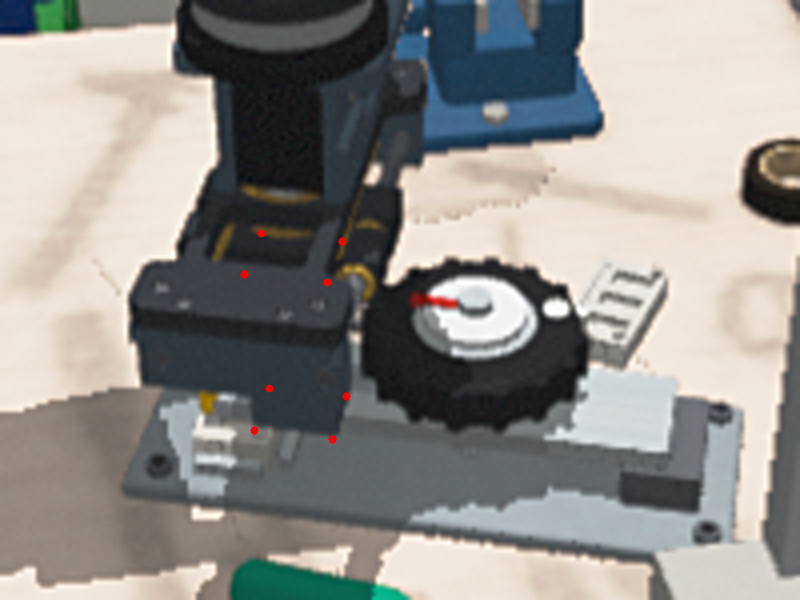

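```bash
python3 -m creep '[[[-0.15,0.15,-0.13,0,0,0],[-0.15,0.31,-0.26,0,0,0],[-0.15,0.31,-0.26,0,0,0],[-0.15,0.31,-0.26,0,0,0]]]'; cat > st.py <<'E'
from h import *
import sys
s=r.sense();p=np.array(s['eef_pos']);R=np.array(s['orientation']);O=np.array([.613,.119])
c=p+R@[.066,.016,-.0135]; v=c[:2]-O; f=np.array(s['ft_force'])
y=np.degrees(np.arctan2(R[1,1],R[0,1])); d=p[:2]-O
e=v/np.hypot(*v)
print('y',y.round(1),'corner r mm',(np.hypot(*v)*1e3).round(1),'ang',np.degrees(np.arctan2(v[1],v[0])).round(1),'tcp ang',np.degrees(np.arctan2(d[1],d[0])).round(1),'r',(np.hypot(*d)*1e3).round(1),'z',p[2].round(4),'Frad',(f[:2]@e).round(1),'Ftan',(f[1]*e[0]-f[0]*e[1]).round(1),'q6',np.round(s['qpos'][5],2))
E
python3 st.py
```

```text
clock: 2.8
eef_pos: [0.547, 0.0939, 0.1446]
orientation: [[0.0, 0.942, -0.336], [-0.0, -0.336, -0.942], [-1.0, 0.0, -0.0]]
ft_force: [-0.4, 0.5, -0.4]
gripper_width: 0.005
y -19.7 corner r mm 49.6 ang -159.0 tcp ang -159.2 r 70.6 z 0.1446 Frad 0.2 Ftan -0.6 q6 2.06
```

```bash
cat > rows.py <<'E'
from h import *
import sys
# L target mm, start in mm(current L), step deg(+ccw), n, a deg
def rows(L0,L1,st,n,a=40.5,dr=2):
    A=np.radians(a);u=np.array([np.cos(A),np.sin(A)])
    out=[]
    for k in range(1,n+1):
        ph=np.radians(st*k);L=L0+(L1-L0)*min(1,k/dr)
        Ru=np.array([[np.cos(ph),-np.sin(ph)],[np.sin(ph),np.cos(ph)]])@u
        s=(L0*u-L*Ru)/30
        out.append([0,round(s[0],2),round(-s[1],2),round(-st*k/6,2),0,0])
    print(out)
rows(*map(float,sys.argv[1:4]),int(sys.argv[4]))
E
python3 rows.py 70.6 67 6 8; python3 rows.py 67 67 9 8
```

```text
[[0, np.float64(0.21), np.float64(0.14), -1.0, 0, 0], [0, np.float64(0.43), np.float64(0.24), -2.0, 0, 0], [0, np.float64(0.62), np.float64(0.38), -3.0, 0, 0], [0, np.float64(0.83), np.float64(0.49), -4.0, 0, 0], [0, np.float64(1.04), np.float64(0.58), -5.0, 0, 0], [0, np.float64(1.27), np.float64(0.64), -6.0, 0, 0], [0, np.float64(1.5), np.float64(0.69), -7.0, 0, 0], [0, np.float64(1.73), np.float64(0.7), -8.0, 0, 0]]
[[0, np.float64(0.25), np.float64(0.25), -1.5, 0, 0], [0, np.float64(0.53), np.float64(0.45), -3.0, 0, 0], [0, np.float64(0.84), np.float64(0.61), -4.5, 0, 0], [0, np.float64(1.18), np.float64(0.72), -6.0, 0, 0], [0, np.float64(1.52), np.float64(0.78), -7.5, 0, 0], [0, np.float64(1.87), np.float64(0.78), -9.0, 0, 0], [0, np.float64(2.22), np.float64(0.72), -10.5, 0, 0], [0, np.float64(2.55), np.float64(0.61), -12.0, 0, 0]]
```

```bash
python3 -m creep '[[[0,0.21,0.14,-1,0,0],[0,0.43,0.24,-2,0,0],[0,0.62,0.38,-3,0,0],[0,0.83,0.49,-4,0,0],[0,1.04,0.58,-5,0,0],[0,1.27,0.64,-6,0,0],[0,1.5,0.69,-7,0,0],[0,1.73,0.7,-8,0,0]]]'; python3 st.py; python3 -c "
from h import *
crop('top','pics/t3.png',230,125,130,170,3.5);crop('side','pics/s3.png',180,130,200,150,4)"
```

```text
clock: 3.8
eef_pos: [0.5888, 0.0564, 0.1442]
orientation: [[-0.001, 0.879, 0.478], [-0.0, 0.478, -0.879], [-1.0, -0.001, -0.0]]
ft_force: [0.5, -0.3, -0.3]
gripper_width: 0.003
y 28.5 corner r mm 46.2 ang -111.2 tcp ang -111.2 r 67.1 z 0.1442 Frad 0.1 Ftan 0.6 q6 1.15
```

View pics/s3.png

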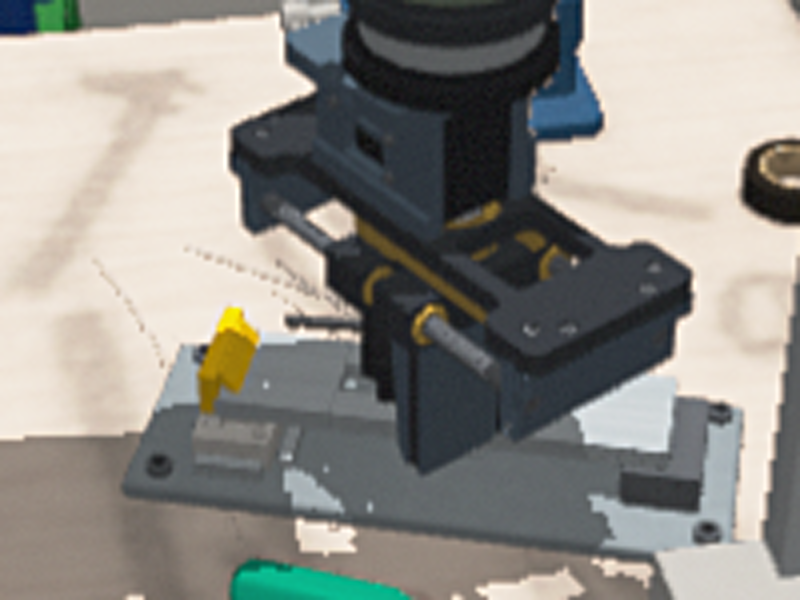

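View pics/t3.png

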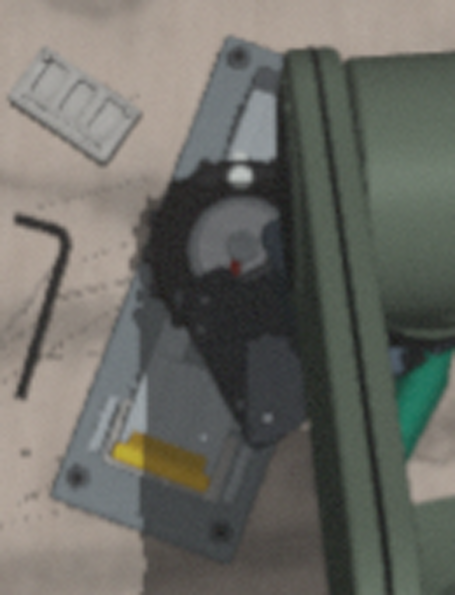

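```bash
python3 rows.py 67.1 64 4 8
```

```text
[[0, np.float64(0.14), np.float64(0.08), -0.67, 0, 0], [0, np.float64(0.29), np.float64(0.15), -1.33, 0, 0], [0, np.float64(0.4), np.float64(0.24), -2.0, 0, 0], [0, np.float64(0.52), np.float64(0.33), -2.67, 0, 0], [0, np.float64(0.65), np.float64(0.4), -3.33, 0, 0], [0, np.float64(0.78), np.float64(0.47), -4.0, 0, 0], [0, np.float64(0.92), np.float64(0.53), -4.67, 0, 0], [0, np.float64(1.06), np.float64(0.58), -5.33, 0, 0]]
```

```bash
python3 -m creep '[[[0,0.14,0.08,-0.67,0,0],[0,0.29,0.15,-1.33,0,0],[0,0.4,0.24,-2,0,0],[0,0.52,0.33,-2.67,0,0],[0,0.65,0.4,-3.33,0,0],[0,0.78,0.47,-4,0,0],[0,0.92,0.53,-4.67,0,0],[0,1.06,0.58,-5.33,0,0]]]'; python3 st.py; python3 -c "
from h import *
crop('top','pics/t4.png',230,125,130,170,3.5);crop('side','pics/s4.png',180,130,200,150,4)"
```

```text
clock: 4.9
eef_pos: [0.6243, 0.056, 0.1441]
orientation: [[-0.002, 0.495, 0.869], [-0.001, 0.869, -0.495], [-1.0, -0.002, -0.001]]
ft_force: [-1.0, -1.9, 0.3]
gripper_width: 0.005
y 60.3 corner r mm 43.1 ang -80.2 tcp ang -79.9 r 64.0 z 0.1441 Frad 1.7 Ftan -1.3 q6 0.59
```

View pics/t4.png

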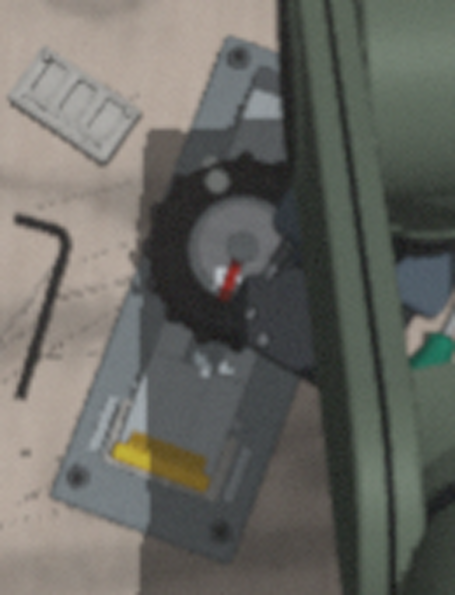

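The dot moved to crop (217,181), so the collar is turning. The corner catches at L≈64 mm, so I carry on with a slightly deeper orbit.

```bash
python3 rows.py 64 63 8 8;python3 rows.py 63 63 9 8
```

```text
[[0, np.float64(0.22), np.float64(0.2), -1.33, 0, 0], [0, np.float64(0.46), np.float64(0.37), -2.67, 0, 0], [0, np.float64(0.72), np.float64(0.51), -4.0, 0, 0], [0, np.float64(0.99), np.float64(0.62), -5.33, 0, 0], [0, np.float64(1.28), np.float64(0.69), -6.67, 0, 0], [0, np.float64(1.57), np.float64(0.71), -8.0, 0, 0], [0, np.float64(1.86), np.float64(0.7), -9.33, 0, 0], [0, np.float64(2.15), np.float64(0.65), -10.67, 0, 0]]
[[0, np.float64(0.23), np.float64(0.23), -1.5, 0, 0], [0, np.float64(0.5), np.float64(0.43), -3.0, 0, 0], [0, np.float64(0.79), np.float64(0.58), -4.5, 0, 0], [0, np.float64(1.11), np.float64(0.68), -6.0, 0, 0], [0, np.float64(1.43), np.float64(0.73), -7.5, 0, 0], [0, np.float64(1.76), np.float64(0.73), -9.0, 0, 0], [0, np.float64(2.09), np.float64(0.68), -10.5, 0, 0], [0, np.float64(2.4), np.float64(0.58), -12.0, 0, 0]]
```

```bash
python3 -m creep '[[[0,0.22,0.2,-1.33,0,0],[0,0.46,0.37,-2.67,0,0],[0,0.72,0.51,-4,0,0],[0,0.99,0.62,-5.33,0,0],[0,1.28,0.69,-6.67,0,0],[0,1.57,0.71,-8,0,0],[0,1.86,0.7,-9.33,0,0],[0,2.15,0.65,-10.67,0,0]]]'; python3 st.py; python3 -c "
from h import *
crop('top','pics/t5.png',230,125,130,170,3.5);crop('side','pics/s5.png',180,130,200,150,4)"
```

```text
clock: 6.0
eef_pos: [0.6749, 0.1025, 0.1443]
orientation: [[0.003, -0.566, 0.825], [-0.001, 0.825, 0.566], [-1.0, -0.002, 0.002]]
ft_force: [3.2, -1.7, -2.4]
gripper_width: 0.005
y 124.5 corner r mm 43.3 ang -14.7 tcp ang -14.9 r 64.1 z 0.1443 Frad 3.5 Ftan -0.8 q6 -0.47
```

View pics/t5.png

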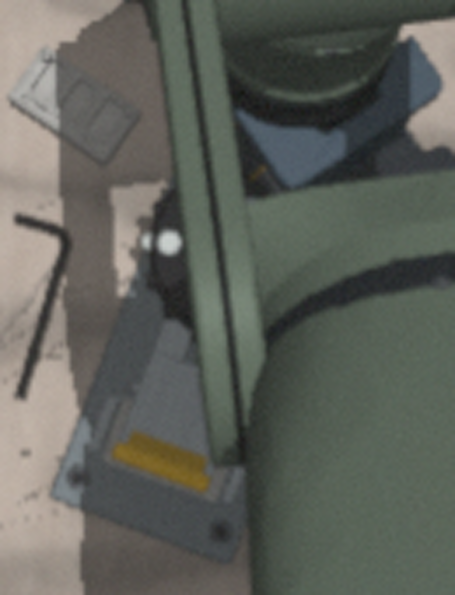

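View pics/s5.png

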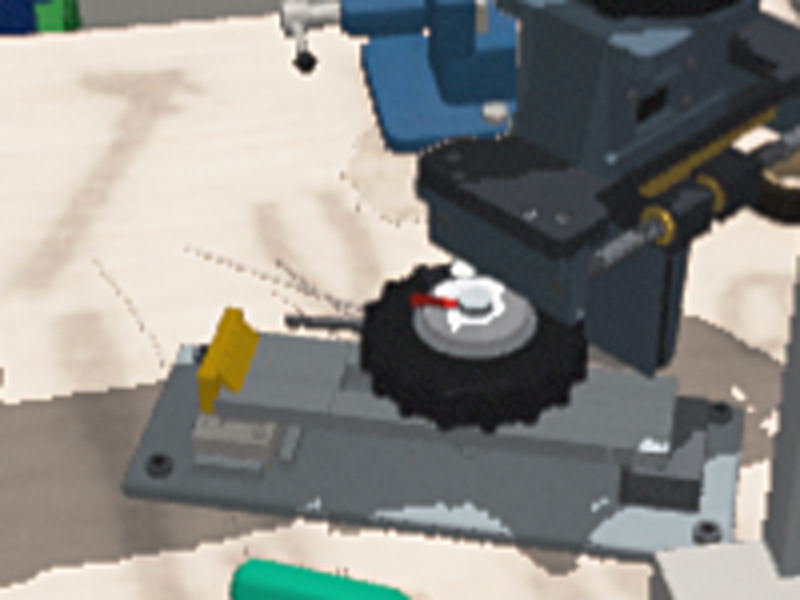

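```bash
python3 -m creep '[[[0,0.23,0.23,-1.5,0,0],[0,0.5,0.43,-3,0,0],[0,0.79,0.58,-4.5,0,0],[0,1.11,0.68,-6,0,0],[0,1.43,0.73,-7.5,0,0],[0,1.76,0.73,-9,0,0],[0,2.09,0.68,-10.5,0,0],[0,2.4,0.58,-12,0,0]]]'; python3 st.py; python3 -c "
from h import *
crop('top','pics/t6.png',230,125,130,170,3.5);crop('side','pics/s6.png',180,130,200,150,4)"; python3 rows.py 63 63 8 5;python3 rows.py 63 80 -9 8;python3 rows.py 80 80 -9 8
```

```text
clock: 7.1
eef_pos: [0.648, 0.173, 0.1444]
orientation: [[0.002, -0.96, -0.282], [0.002, -0.282, 0.96], [-1.0, -0.002, 0.001]]
ft_force: [3.1, 1.8, -2.2]
gripper_width: 0.005
y -163.6 corner r mm 43.6 ang 57.2 tcp ang 57.0 r 64.3 z 0.1444 Frad 3.2 Ftan -1.6 q6 -1.61
[[0, np.float64(0.21), np.float64(0.21), -1.33, 0, 0], [0, np.float64(0.44), np.float64(0.39), -2.67, 0, 0], [0, np.float64(0.69), np.float64(0.53), -4.0, 0, 0], [0, np.float64(0.97), np.float64(0.64), -5.33, 0, 0], [0, np.float64(1.25), np.float64(0.71), -6.67, 0, 0]]
[[0, np.float64(-0.44), np.float64(-0.12), 1.5, 0, 0], [0, np.float64(-0.87), np.float64(-0.34), 3.0, 0, 0], [0, np.float64(-1.0), np.float64(-0.74), 4.5, 0, 0], [0, np.float64(-1.06), np.float64(-1.15), 6.0, 0, 0], [0, np.float64(-1.06), np.float64(-1.57), 7.5, 0, 0], [0, np.float64(-1.0), np.float64(-1.99), 9.0, 0, 0], [0, np.float64(-0.87), np.float64(-2.38), 10.5, 0, 0], [0, np.float64(-0.68), np.float64(-2.76), 12.0, 0, 0]]
[[0, np.float64(-0.25), np.float64(-0.34), 1.5, 0, 0], [0, np.float64(-0.44), np.float64(-0.71), 3.0, 0, 0], [0, np.float64(-0.57), np.float64(-1.11), 4.5, 0, 0], [0, np.float64(-0.63), np.float64(-1.52), 6.0, 0, 0], [0, np.float64(-0.63), np.float64(-1.94), 7.5, 0, 0], [0, np.float64(-0.57), np.float64(-2.35), 9.0, 0, 0], [0, np.float64(-0.44), np.float64(-2.75), 10.5, 0, 0], [0, np.float64(-0.25), np.float64(-3.13), 12.0, 0, 0]]
```

View pics/s6.png

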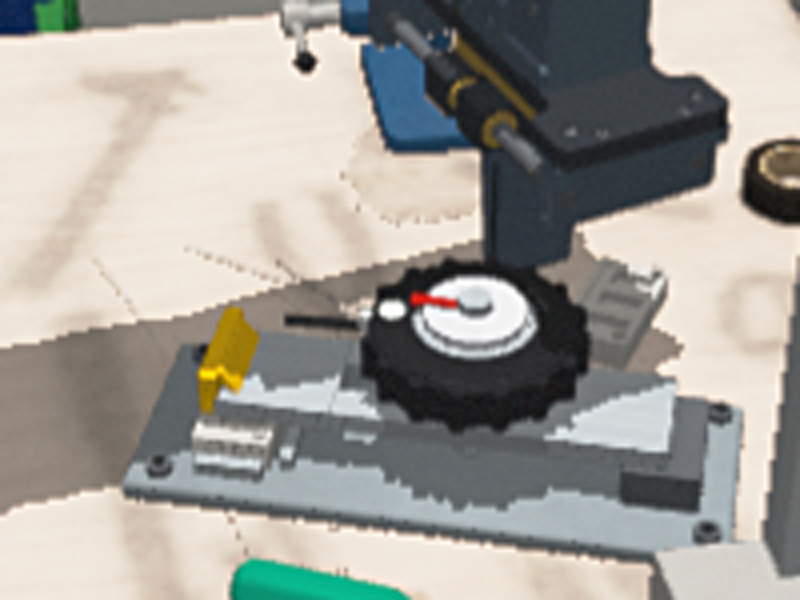

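View pics/t6.png

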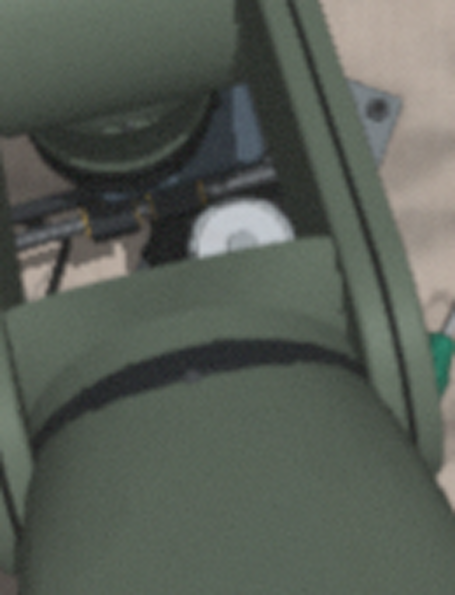

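```bash
python3 -m creep '[[[0,0.21,0.21,-1.33,0,0],[0,0.44,0.39,-2.67,0,0],[0,0.69,0.53,-4,0,0],[0,0.97,0.64,-5.33,0,0],[0,1.25,0.71,-6.67,0,0]]]'; python3 st.py; python3 -c "
from h import *
crop('side','pics/s7.png',180,130,200,150,4)
im=cv2.imread('pics/s7.png')"
```

```text
clock: 7.82
eef_pos: [0.6055, 0.1826, 0.1445]
orientation: [[0.0, -0.556, -0.831], [0.002, -0.831, 0.556], [-1.0, -0.002, 0.001]]
ft_force: [1.0, 2.7, -1.3]
gripper_width: 0.006
y -123.7 corner r mm 43.2 ang 96.8 tcp ang 96.7 r 64.0 z 0.1445 Frad 2.6 Ftan -1.3 q6 -2.28
```

View pics/s7.png

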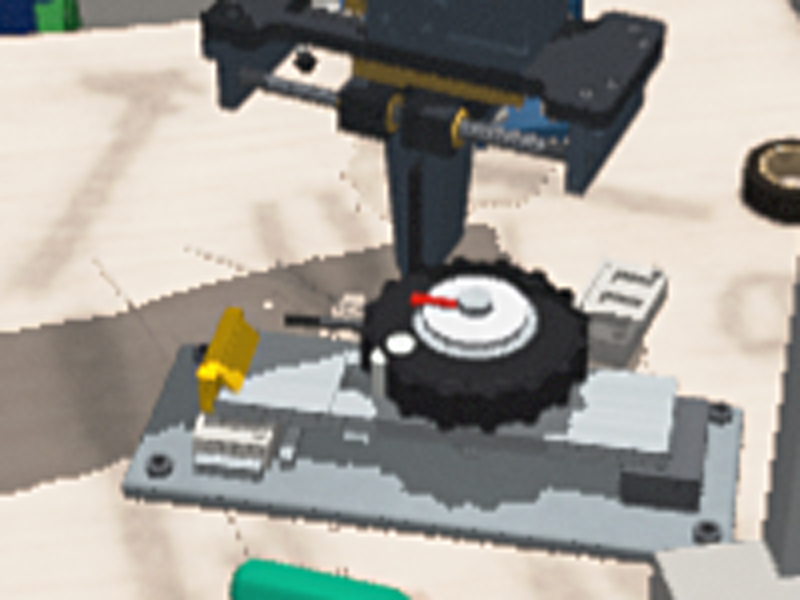

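The first pass is made: in the side crop the dot is at (400,343), past the red pointer tip at (413,298). Next I back out radially and unwind the wrist clear of the collar.

```bash
python3 -m creep '[[[0,-0.43,0.37,0,0,0],[0,-0.68,0.03,1.5,0,0],[0,-0.87,-0.34,3,0,0],[0,-1,-0.74,4.5,0,0],[0,-1.06,-1.15,6,0,0],[0,-1.06,-1.57,7.5,0,0],[0,-1,-1.98,9,0,0],[0,-0.87,-2.38,10.5,0,0]]]'; python3 st.py
python3 -m creep '[[[0,-0.25,-0.34,1.5,0,0],[0,-0.44,-0.71,3,0,0],[0,-0.57,-1.11,4.5,0,0],[0,-0.63,-1.52,6,0,0],[0,-0.63,-1.94,7.5,0,0],[0,-0.57,-2.35,9,0,0],[0,-0.44,-2.75,10.5,0,0],[0,-0.25,-3.13,12,0,0]]]'; python3 st.py
python3 -m creep '[[[0,-0.25,-0.34,1.5,0,0],[0,-0.44,-0.71,3,0,0],[0,-0.57,-1.11,4.5,0,0],[0,-0.63,-1.52,6,0,0],[0,-0.63,-1.94,7.5,0,0],[0,-0.57,-2.35,9,0,0],[0,-0.44,-2.75,10.5,0,0],[0,-0.25,-3.13,12,0,0]]]'; python3 st.py
```

```text
clock: 8.88
eef_pos: [0.6801, 0.1645, 0.144]
orientation: [[-0.001, -0.992, 0.125], [-0.0, 0.125, 0.992], [-1.0, 0.001, -0.001]]
ft_force: [0.5, 0.3, -0.8]
gripper_width: 0.004
y 172.8 corner r mm 60.1 ang 34.6 tcp ang 34.2 r 81.1 z 0.144 Frad 0.6 Ftan -0.0 q6 -1.22
clock: 9.88
eef_pos: [0.6763, 0.0701, 0.1441]
orientation: [[-0.001, -0.187, 0.982], [-0.0, 0.982, 0.187], [-1.0, -0.0, -0.001]]
ft_force: [-0.4, 0.2, 1.1]
gripper_width: 0.005
y 100.8 corner r mm 59.0 ang -37.3 tcp ang -37.7 r 80.0 z 0.1441 Frad -0.5 Ftan -0.1 q6 -0.1
clock: 10.88
eef_pos: [0.5855, 0.0445, 0.1443]
orientation: [[-0.001, 0.876, 0.482], [-0.0, 0.482, -0.876], [-1.0, -0.001, 0.0]]
ft_force: [-0.1, 0.0, 0.2]
gripper_width: 0.005
y 28.8 corner r mm 58.5 ang -110.0 tcp ang -110.3 r 79.4 z 0.1443 Frad 0.0 Ftan -0.1 q6 1.13
```

```bash
python3 -m creep '[[[0,-0.25,-0.34,1.5,0,0],[0,-0.44,-0.71,3,0,0],[0,-0.57,-1.11,4.5,0,0],[0,-0.63,-1.52,6,0,0],[0,-0.63,-1.94,7.5,0,0],[0,-0.57,-2.35,9,0,0],[0,-0.57,-2.35,9,0,0]]]'; python3 st.py;  cat > dot.py <<'E'
from h import *
import sys
k=sys.argv[1]
im=crop('side',f'pics/s{k}.png',180,130,200,150,4); crop('top',f'pics/t{k}.png',230,125,130,170,3.5)
O=np.array([.613,.119])
for n in('side','top'):
    im=vision.snapshot(n)
    m=(im.min(2)>150).astype(np.uint8)
    q,l,st,ce=cv2.connectedComponentsWithStats(m)
    for j in range(1,q):
        P=plane(n,ce[j],.08)[:2]-O; rr=np.hypot(*P)*1e3
        if 28<rr<42 and 8<st[j,4]<120:
            a=np.degrees(np.arctan2(P[1],P[0])); print(n,ce[j].round(1),'area',st[j,4],'r',rr.round(1),'bearing',a.round(1),'collar rel deg',((a-160.1)%360).round(1))
E
python3 dot.py 8
```

```text
clock: 11.75
eef_pos: [0.5362, 0.0981, 0.1443]
orientation: [[-0.0, 0.909, -0.417], [-0.0, -0.417, -0.909], [-1.0, -0.0, 0.0]]
ft_force: [-0.2, -0.8, 1.1]
gripper_width: 0.006
y -24.6 corner r mm 58.7 ang -164.9 tcp ang -164.8 r 79.6 z 0.1443 Frad 0.4 Ftan 0.8 q6 2.16
side [280.  215.5] area 10 r 34.5 bearing -161.1 collar rel deg 38.8
```

View pics/s8.png

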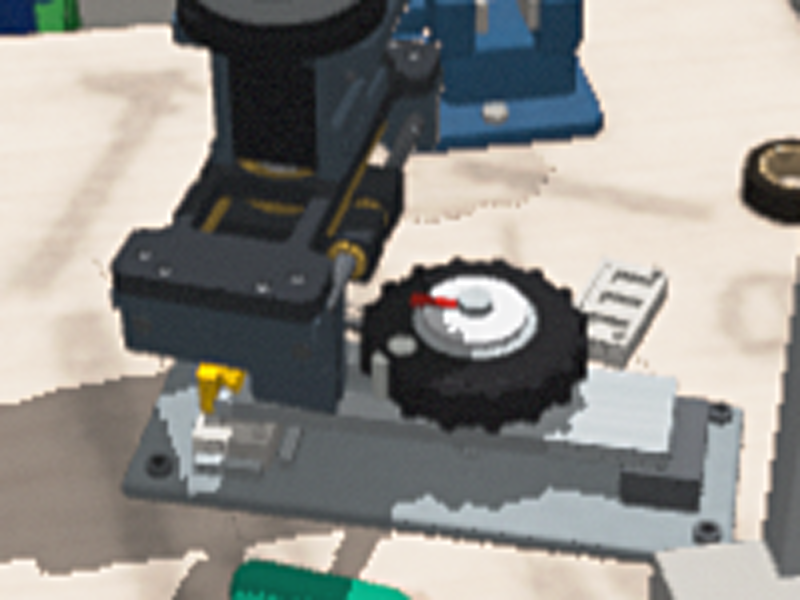

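```bash
python3 rows.py 66 63 9 6
```

```text
[[0, np.float64(0.28), np.float64(0.21), -1.5, 0, 0], [0, np.float64(0.58), np.float64(0.36), -3.0, 0, 0], [0, np.float64(0.87), np.float64(0.51), -4.5, 0, 0], [0, np.float64(1.18), np.float64(0.61), -6.0, 0, 0], [0, np.float64(1.51), np.float64(0.66), -7.5, 0, 0], [0, np.float64(1.84), np.float64(0.66), -9.0, 0, 0]]
```

```bash
python3 -m creep '[[[0,0.22,-0.19,0,0,0],[0,0.36,-0.3,0,0,0],[0,0.64,-0.09,-1.5,0,0],[0,0.94,0.06,-3,0,0],[0,1.23,0.21,-4.5,0,0],[0,1.54,0.31,-6,0,0],[0,1.87,0.36,-7.5,0,0],[0,2.2,0.36,-9,0,0]]]'; python3 st.py;python3 dot.py 9
```

```text
clock: 12.95
eef_pos: [0.5907, 0.0574, 0.1442]
orientation: [[-0.004, 0.869, 0.496], [-0.005, 0.496, -0.869], [-1.0, -0.006, 0.002]]
ft_force: [-3.5, -7.6, 2.7]
gripper_width: 0.004
y 29.7 corner r mm 44.9 ang -110.0 tcp ang -109.9 r 65.5 z 0.1442 Frad 8.3 Ftan -0.7 q6 1.13
```

View pics/s9.png

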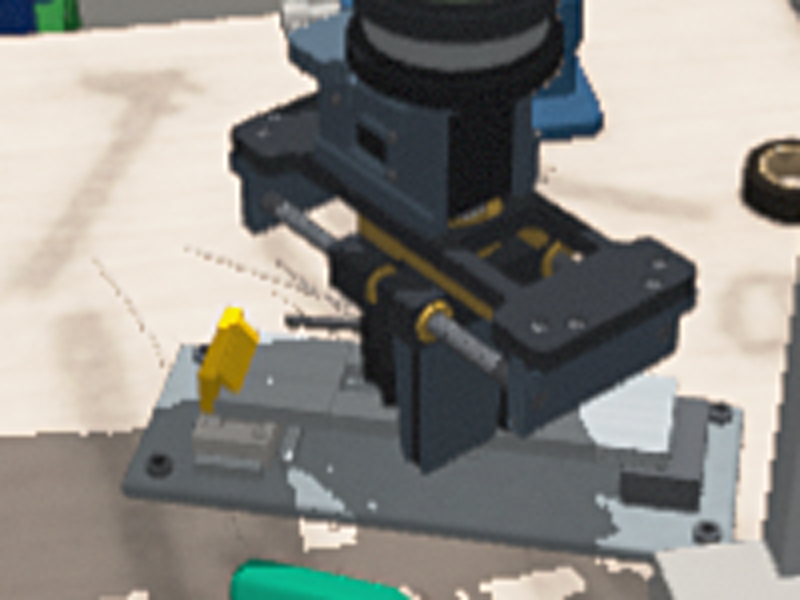

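```bash
python3 -m creep '[[[0,0.23,0.23,-1.5,0,0],[0,0.5,0.43,-3,0,0],[0,0.79,0.58,-4.5,0,0],[0,1.11,0.68,-6,0,0],[0,1.43,0.73,-7.5,0,0],[0,1.76,0.73,-9,0,0],[0,2.09,0.68,-10.5,0,0],[0,2.4,0.58,-12,0,0]]]'; python3 st.py;python3 dot.py 10
```

```text
clock: 14.15
eef_pos: [0.6654, 0.0786, 0.1446]
orientation: [[0.005, -0.202, 0.979], [-0.002, 0.979, 0.202], [-1.0, -0.003, 0.004]]
ft_force: [3.1, -3.4, -0.3]
gripper_width: 0.007
y 101.7 corner r mm 45.5 ang -37.3 tcp ang -37.6 r 66.1 z 0.1446 Frad 4.6 Ftan -0.8 q6 -0.1
side [318.2 214.1] area 12 r 34.6 bearing -31.2 collar rel deg 168.7
```

View pics/s10.png

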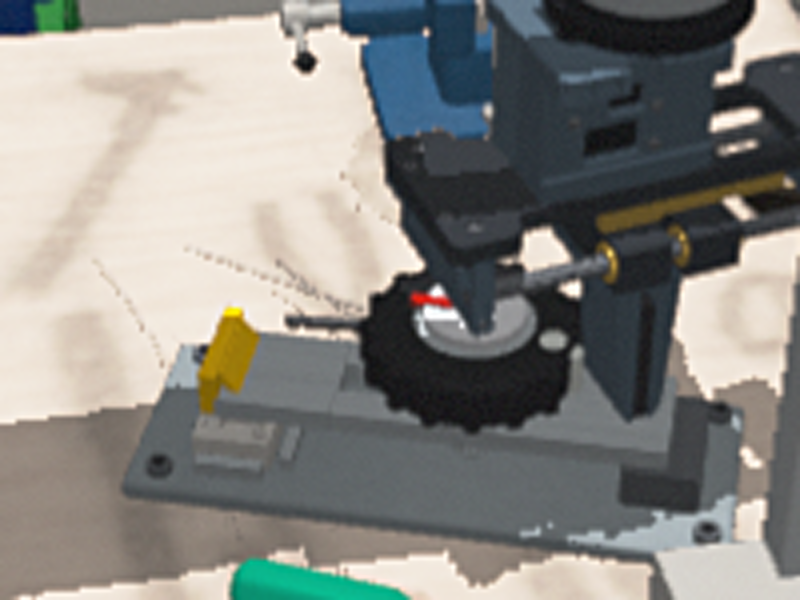

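View pics/t10.png

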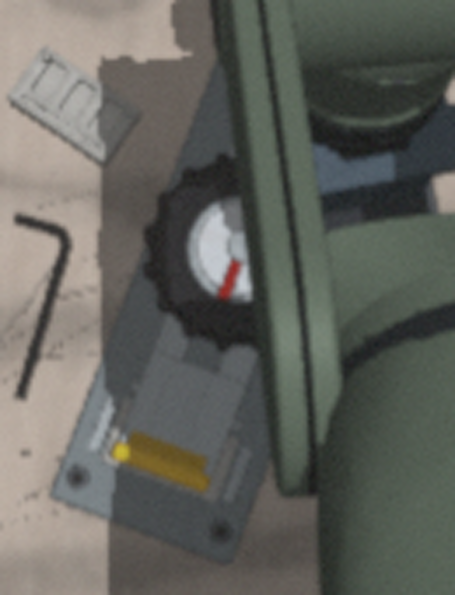

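The dot's bearing went from -161° to -31°, keeping pace with the finger. I continue the stroke.

```bash
python3 -m creep '[[[0,0.23,0.23,-1.5,0,0],[0,0.5,0.43,-3,0,0],[0,0.79,0.58,-4.5,0,0],[0,1.11,0.68,-6,0,0],[0,1.43,0.73,-7.5,0,0],[0,1.76,0.73,-9,0,0],[0,2.09,0.68,-10.5,0,0],[0,2.4,0.58,-12,0,0]]]'; python3 st.py
python3 -m creep '[[[0,0.21,0.21,-1.33,0,0],[0,0.44,0.39,-2.67,0,0],[0,0.69,0.53,-4,0,0],[0,0.97,0.64,-5.33,0,0],[0,1.25,0.71,-6.67,0,0],[0,1.54,0.72,-8,0,0],[0,1.83,0.71,-9.33,0,0]]]'; python3 st.py;python3 dot.py 11
```

```text
clock: 15.35
eef_pos: [0.6687, 0.1554, 0.1449]
orientation: [[0.008, -0.993, 0.114], [0.003, 0.114, 0.993], [-1.0, -0.008, 0.004]]
ft_force: [5.8, 2.8, -2.1]
gripper_width: 0.004
y 173.5 corner r mm 46.1 ang 32.8 tcp ang 33.2 r 66.5 z 0.1449 Frad 6.4 Ftan -0.8 q6 -1.25
clock: 16.23
eef_pos: [0.6145, 0.1854, 0.1448]
orientation: [[0.003, -0.652, -0.759], [0.008, -0.758, 0.652], [-1.0, -0.008, 0.003]]
ft_force: [0.7, 11.9, -1.2]
gripper_width: 0.006
y -130.7 corner r mm 46.0 ang 88.1 tcp ang 88.7 r 66.4 z 0.1448 Frad 11.9 Ftan -0.3 q6 -2.16
```

View pics/s11.png

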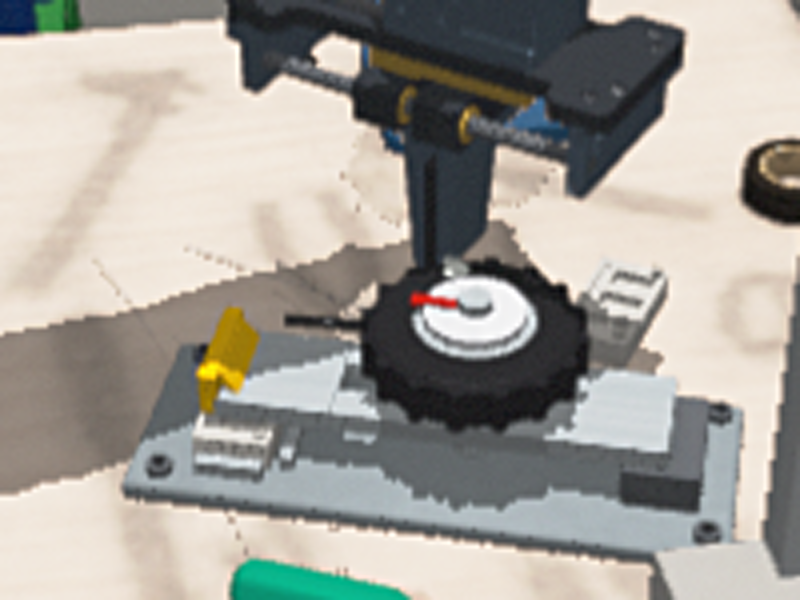

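```bash
python3 -m creep '[[[0,-0.43,0.37,0,0,0],[0,-0.68,0.03,1.5,0,0],[0,-0.87,-0.34,3,0,0],[0,-1,-0.74,4.5,0,0],[0,-1.06,-1.15,6,0,0],[0,-1.06,-1.57,7.5,0,0],[0,-1,-1.98,9,0,0],[0,-0.87,-2.38,10.5,0,0]]]'; python3 -m creep '[[[0,-0.25,-0.34,1.5,0,0],[0,-0.44,-0.71,3,0,0],[0,-0.44,-0.71,3,0,0],[0,-0.44,-0.71,3,0,0]]]';python3 st.py;python3 dot.py 12
```

```text
clock: 17.42
eef_pos: [0.6852, 0.1549, 0.1439]
orientation: [[-0.001, -0.97, 0.243], [-0.001, 0.243, 0.97], [-1.0, 0.001, -0.001]]
ft_force: [0.2, -0.7, -0.7]
gripper_width: 0.004
clock: 17.92
eef_pos: [0.6926, 0.1316, 0.1441]
orientation: [[-0.001, -0.852, 0.523], [-0.0, 0.523, 0.852], [-1.0, 0.0, -0.0]]
ft_force: [0.1, -0.2, -0.2]
gripper_width: 0.002
y 148.4 corner r mm 59.6 ang 9.1 tcp ang 9.0 r 80.6 z 0.1441 Frad 0.1 Ftan -0.2 q6 -0.85
```

View pics/s12.png

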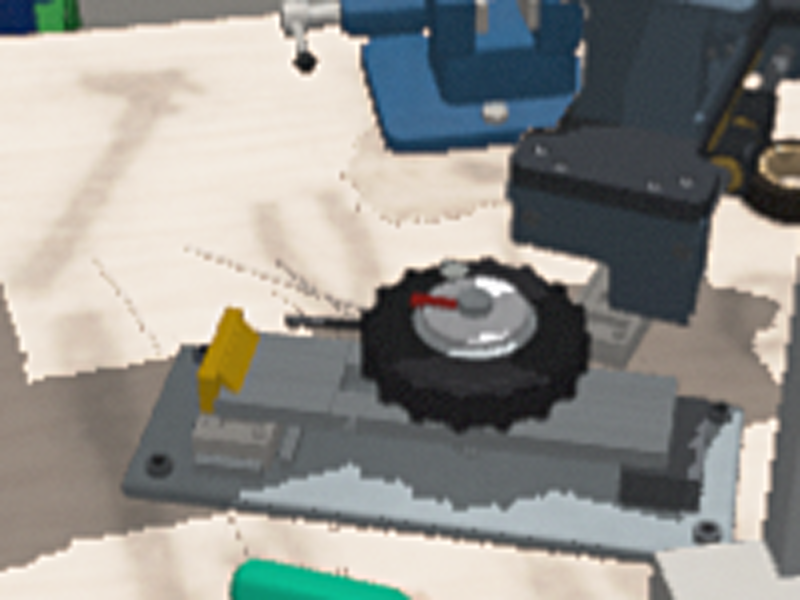

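```bash
python3 - <<'E'
from h import *
p=plane('side',((455.5)/4-.5+180,(269.5)/4-.5+130),.08)[:2]-[.613,.119]; print(np.hypot(*p),np.degrees(np.arctan2(p[1],p[0])))
E
python3 -m creep '[[[0,0.22,-0.19,0,0,0],[0,0.36,-0.3,0,0,0],[0,0.64,-0.09,-1.5,0,0],[0,0.94,0.06,-3,0,0],[0,1.23,0.21,-4.5,0,0],[0,1.54,0.31,-6,0,0]]]'; python3 st.py;python3 dot.py 13
```

```text
0.03569828196347551 92.70902591362014
clock: 18.88
eef_pos: [0.659, 0.1639, 0.1446]
orientation: [[0.004, -0.997, -0.081], [0.001, -0.081, 0.997], [-1.0, -0.004, 0.001]]
ft_force: [2.5, 0.6, -0.7]
gripper_width: 0.005
y -175.4 corner r mm 43.6 ang 43.8 tcp ang 44.3 r 64.3 z 0.1446 Frad 2.2 Ftan -1.3 q6 -1.43
```

View pics/s13.png

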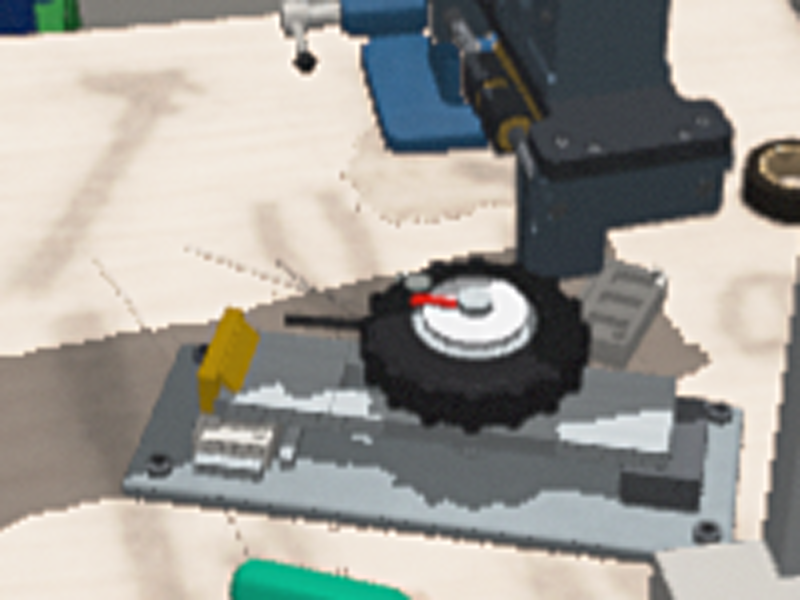

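```bash
cat > b.py <<'E'
from h import *
import sys
x,y=map(float,sys.argv[1:])
p=plane('side',((x+.5)/4-.5+180,(y+.5)/4-.5+130),.08)[:2]-[.613,.119]; print(np.hypot(*p),np.degrees(np.arctan2(p[1],p[0])))
E
python3 b.py 417 282
```

```text
0.035008024724320116 123.42903580100418
```

```bash
python3 -m creep '[[[0,0.23,0.23,-1.5,0,0],[0,0.5,0.43,-3,0,0],[0,0.79,0.58,-4.5,0,0],[0,1.11,0.68,-6,0,0],[0,1.11,0.68,-6,0,0],[0,1.11,0.68,-6,0,0]]]'; python3 st.py;python3 dot.py 14
```

```text
clock: 19.82
eef_pos: [0.6233, 0.1817, 0.1446]
orientation: [[-0.001, -0.766, -0.643], [0.002, -0.643, 0.766], [-1.0, -0.0, 0.002]]
ft_force: [-0.9, 5.9, 1.7]
gripper_width: 0.006
y -140.0 corner r mm 42.7 ang 81.0 tcp ang 80.6 r 63.5 z 0.1446 Frad 5.7 Ftan 1.9 q6 -2.01
side [277.4 207.1] area 25 r 35.2 bearing 160.3 collar rel deg 0.2
top [291.7 215.4] area 29 r 35.4 bearing 160.3 collar rel deg 0.2
```

View pics/s14.png

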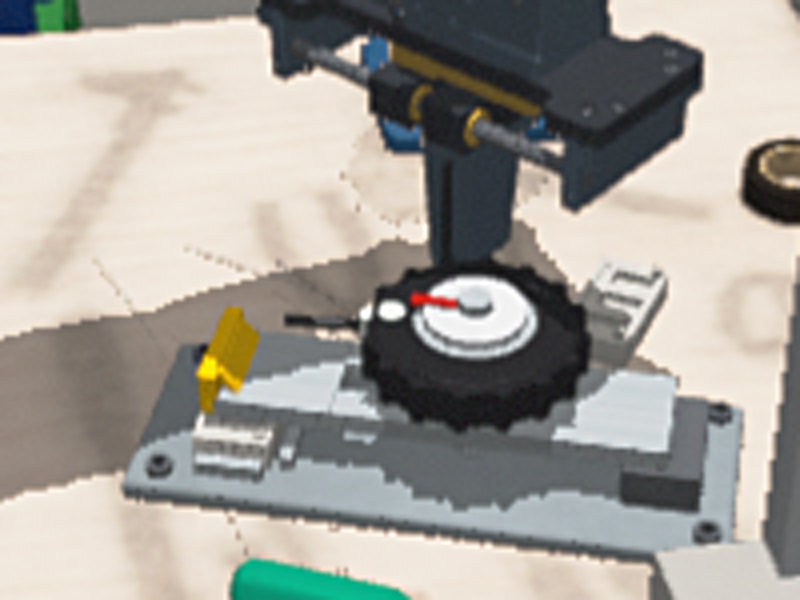

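The dot is in line: both views give 0.2° off the pointer. I retract radially and lift.

```bash
python3 -m creep '[[[0,-0.25,0.21,0,0,0],[0,-0.5,0.43,0,0,0],[0,-0.6,0.52,0,0,0],[-1.5,-0.6,0.52,0,0,0],[-3,-0.6,0.52,0,0,0],[-3,-0.6,0.52,1.5,0,0],[-3,-0.6,0.52,3,0,0],[-3,-0.6,0.52,3,0,0]]]'; python3 st.py;python3 dot.py 15
python3 -c "
from h import *
s=r.sense();p=np.array(s['eef_pos']);R=np.array(s['orientation']);d=np.array([.472,.170,.2])-p
print((R.T@d/.03).round(2), 'turn', (np.degrees(np.arctan2(R[1,1],R[0,1]))%360-160.1)/6)"
```

```text
clock: 21.02
eef_pos: [0.6271, 0.2044, 0.2343]
orientation: [[-0.0, -0.924, -0.381], [-0.001, -0.381, 0.924], [-1.0, 0.0, -0.0]]
ft_force: [0.7, 0.4, -0.6]
gripper_width: 0.01
y -157.6 corner r mm 67.0 ang 86.2 tcp ang 80.6 r 86.6 z 0.2343 Frad 0.5 Ftan -0.6 q6 -1.66
side [277.4 207.1] area 25 r 35.2 bearing 160.3 collar rel deg 0.2
top [290.5 215.5] area 17 r 36.3 bearing 157.5 collar rel deg 357.4
[1.14 5.22 0.91] turn 7.0526579045668045
```

```bash
python3 -m creep '[[[0,1.3,0.23,1.7,0,0],[0,2.6,0.46,3.4,0,0],[0,3.9,0.7,5.1,0,0],[0.4,5.22,0.91,6.8,0,0],[1.14,5.22,0.91,7.05,0,0],[1.14,5.22,0.91,7.05,0,0],[1.14,5.22,0.91,7.05,0,0]]]'; python3 - <<'E'
from h import *
s=r.sense();p=np.array(s['eef_pos']);R=np.array(s['orientation']);d=np.array([.472,.170,.116])-p
print((R.T@d/.03).round(2), 'y', (np.degrees(np.arctan2(R[1,1],R[0,1]))%360),s['qpos'])
E
```

```text
clock: 22.1
eef_pos: [0.4728, 0.1705, 0.2008]
orientation: [[0.001, -0.94, 0.341], [0.0, 0.341, 0.94], [-1.0, -0.001, 0.001]]
ft_force: [-0.2, 0.3, -0.0]
gripper_width: 0.005
[ 2.83  0.02 -0.03] y 160.08357290014976 [ 3.23337225e-01  2.86687074e-01  1.86477702e+00 -1.67946254e-04
  9.88840247e-01 -8.99760029e-01]
```

```bash
python3 -m creep '[[[1,0.02,0,0,0,0],[2,0.02,0,0,0,0],[2.83,0.02,0,0,0,0],[2.83,0.02,0,0,0,0],[2.83,0.02,0,0,0,0]]]'; python3 -c "
from h import *
crop('top','pics/t16.png',230,125,130,170,3.5);crop('side','pics/s16.png',180,130,200,150,4)"
```

```text
clock: 22.72
eef_pos: [0.4726, 0.1708, 0.1164]
orientation: [[0.002, -0.94, 0.341], [0.001, 0.341, 0.94], [-1.0, -0.002, 0.001]]
ft_force: [0.4, 0.4, 0.6]
gripper_width: 0.005
```

View pics/s16.png

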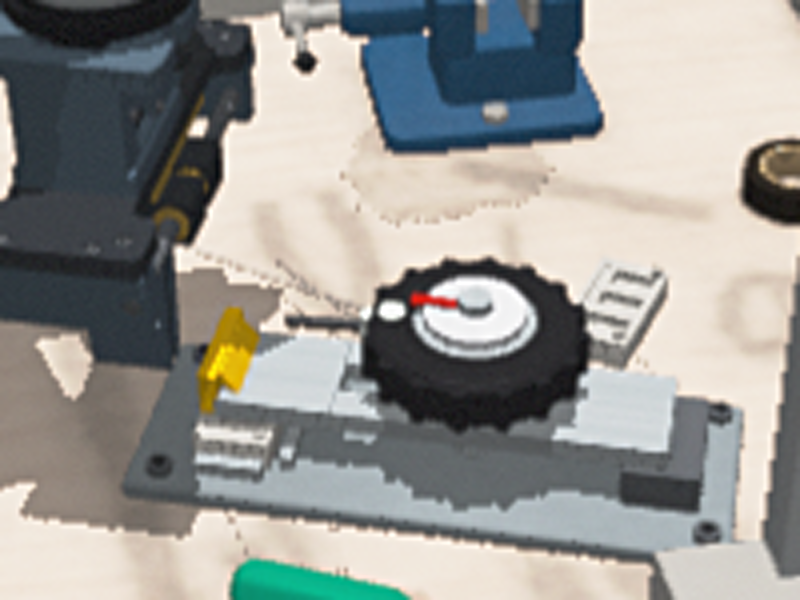

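The fingertips stand in front of the yellow lug, and the dot is still at the pointer. Now I push.

```bash
python3 -m creep '[[[0,-0.3,0,0,0,0],[0,-0.6,0,0,0,0],[0,-0.85,0,0,0,0],[0,-1.1,0,0,0,0],[0,-1.35,0,0,0,0],[0,-1.6,0,0,0,0],[0,-1.8,0,0,0,0],[0,-1.95,0,0,0,0]]]'; python3 -c "
from h import *
s=r.sense();d=np.array(s['eef_pos'])[:2]-[.613,.119];e=np.array([.94,-.34]);print(d@e,d@[.34,.94],np.array(s['ft_force'])[:2]@e)
crop('top','pics/t17.png',230,125,130,170,3.5);crop('side','pics/s17.png',180,130,200,150,4)"
```

```text
clock: 23.82
eef_pos: [0.5267, 0.1504, 0.1151]
orientation: [[-0.0, -0.94, 0.342], [-0.0, 0.342, 0.94], [-1.0, 0.0, -0.0]]
ft_force: [-0.3, 1.2, 0.9]
gripper_width: 0.005
-0.0917630440752847 0.000142587139148114 -0.6401397119119822
```

View pics/s17.png

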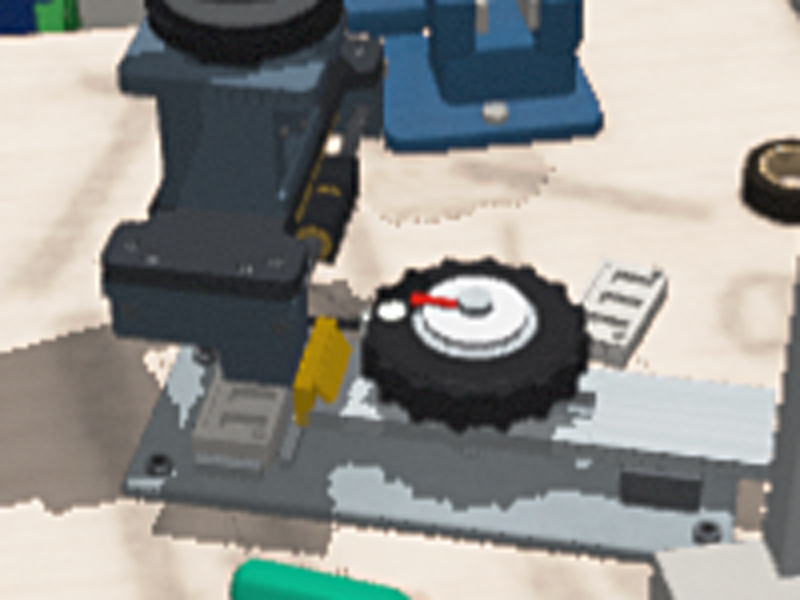

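```bash
python3 -m creep '[[[0,-0.08,0,0,0,0],[0,-0.16,0,0,0,0],[0,-0.2,0,0,0,0],[0,-0.24,0,0,0,0],[0,-0.24,0,0,0,0]]]'; cat > p.py <<'E'
from h import *
s=r.sense();d=np.array(s['eef_pos'])[:2]-[.613,.119];e=np.array([.94,-.34]);print(d@e,d@[.34,.94],np.array(s['ft_force'])[:2]@e)
E
python3 p.py
```

```text
clock: 24.55
eef_pos: [0.5309, 0.1488, 0.1152]
orientation: [[-0.005, -0.94, 0.342], [0.001, 0.342, 0.94], [-1.0, 0.005, -0.001]]
ft_force: [-7.9, 5.1, 5.3]
gripper_width: 0.002
-0.0872745605856919 0.00011540106517616452 -9.158712989062385
```

```bash
python3 -m creep '[[[0,-0.05,0,0,0,0],[0,-0.05,0,0,0,0],[0,0,0,0,0,0],[0,0.4,0,0,0,0],[0,0.9,0,0,0,0],[-1.5,0.9,0,0,0,0],[-3,0.9,0,0,0,0],[-3.5,2.5,0,0,0,0]]]';python3 -m creep '[[[0,1.5,0,0,0,0],[0,3,0,0,0,0],[0,4,0,0,0,0],[0,4,0,0,0,0],[0,4,0,0,0,0]]]'; python3 dot.py 18; python3 - <<'E'
from h import *
crop('top','pics/t19.png',230,125,130,170,3.5)
E
```

```text
clock: 25.55
eef_pos: [0.4652, 0.1741, 0.2231]
orientation: [[0.008, -0.939, 0.344], [0.002, 0.344, 0.939], [-1.0, -0.007, 0.005]]
ft_force: [-0.3, 1.4, -0.1]
gripper_width: 0.006
clock: 26.18
eef_pos: [0.3506, 0.2147, 0.2205]
orientation: [[0.002, -0.94, 0.341], [0.0, 0.341, 0.94], [-1.0, -0.002, 0.001]]
ft_force: [0.2, -0.2, 0.7]
gripper_width: 0.007
side [277.4 207.1] area 25 r 35.2 bearing 160.3 collar rel deg 0.2
top [291.6 215.2] area 19 r 35.1 bearing 159.9 collar rel deg 359.8
```

View pics/s18.png

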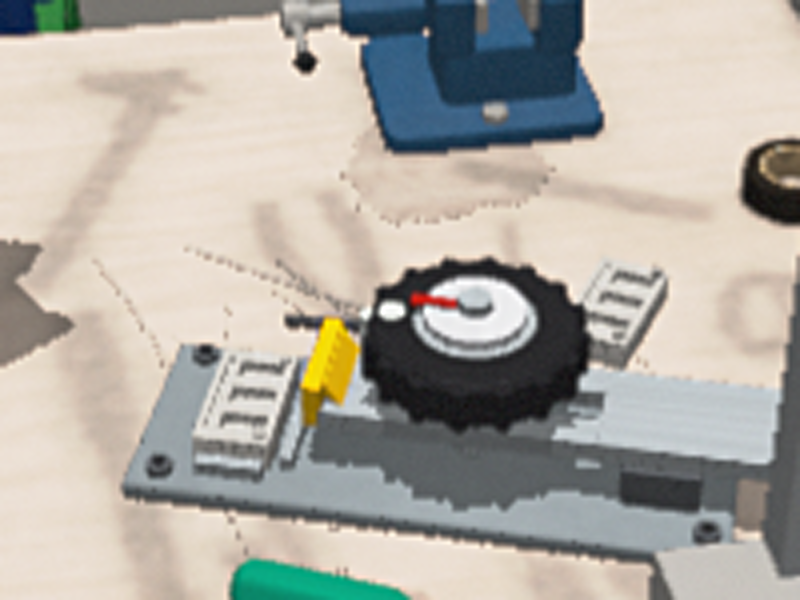

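View pics/t19.png

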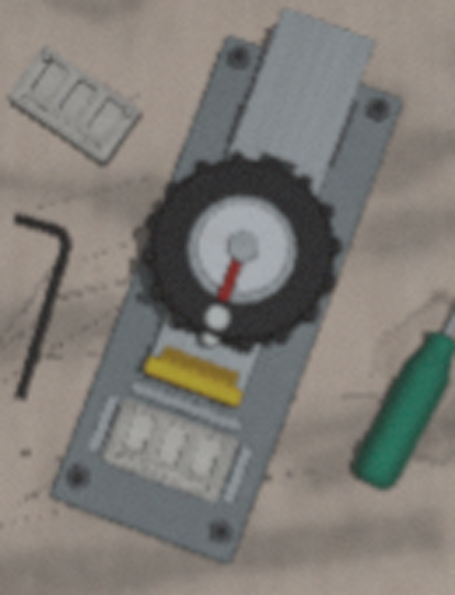

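```bash
python3 - <<'E'
from h import *
f=lambda x,y:plane("top",((x+.5)/3.5-.5+230,(y+.5)/3.5-.5+125),.054)[:2]
for a,b in(((113,457),(145,372)),((208,491),(240,405))): print((f(*b)-f(*a))@[.94,-.34])
from plant import ticket
print(ticket.finish_job())
E
```

```text
0.044340602147486356
0.0447068459998446
the job is handed in; nothing more can be done
None
```

I turned the collar to the second dot–pointer meeting, pushed the strap back to its stop, and handed the job in at about 26 s. It gave no verdict.

- **Collar:** I used one corner of the closed fingertips against the rim ribs, without gripping, in three anticlockwise strokes. The dot passed the pointer once, then stopped at it the second time.
- **First try:** The opening pass missed the collar because the fingertip corner was not deep enough. I went about 3 mm further in and it caught; I got no other misses.
- **Dot alignment:** After all the moves, the side and top views both put the dot within about 0.2° of the pointer. One top-view reading taken earlier, just after I retracted, said 2.6° off. That is still well inside the 17° allowed, and the later pictures did not repeat it.
- **Strap:** I pushed the lug until the force rose to about 9 N, which I took as the stop. The top view shows the lug 44 to 45 mm back from where it started.
- **Other parts:** In the last pictures, the insert is in its nest and the spare insert, screwdriver and hex key are where they began. I judged these by eye and did not measure them. The arm was well clear of everything when I handed in.

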